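# Lay out the glassware beside the stirrer and bath for the next run

## Task

Lay out the bench for the next run: put the cork ring midway between the stirrer and the small steel bath, in line with them, and lower the flask gently into it so that it sits upright in the ring; stand the beaker in the middle of the stirrer's top plate. Stand the white stopper on its head straight in front of the ring (on the robot's side) with about 4 cm clear between them, and the amber bottle upright straight behind the bath (on the side away from the robot) with about 3 cm clear; 'straight' means square to the line from stirrer to bath. Never tip the flask over, and leave the glass dish, the rubber bung and the little vial where they are.

Things in the scene. Friction and masses are not known exactly. Their poses are not given: they have to be found in the camera images.
- stirrer: Fixed white magnetic stirrer, a square unit 120 x 120 mm, with a round pale grey top plate of 100 mm diameter whose upper face is 50 mm above the bench; black control strip on the face towards the robot. Origin: centre of its underside, on the bench. Its y axis runs along the line between stirrer and bath, its x axis points away from the robot, square to that line (within 0.1 rad of world x). The bath stands on either side of it, left or right, 290 mm away centre to centre.
- bath: Fixed small round open bath (pot) of stainless steel, 90 mm outer diameter at the rim, 60 mm high. Origin: centre of its underside, on the bench. Axes parallel to the stirrer's: x points away from the robot.
- cork_ring: Loose cork flask ring lying flat on the bench: outer diameter 68 mm, hole 44 mm right through, 25 mm high, about 30 g. Origin: centre of its underside; z up along its axis.
- flask: Loose round clear glass flask with a small flat bottom, standing upright: ball 64 mm in diameter with its centre 28 mm above the origin; straight neck 24 mm in diameter from 62 to 104 mm above the origin, then a 29 mm lip up to 110 mm. About 70 g. Origin: centre of its underside; z up along the neck. Seated in the ring its origin is about 20.5 mm above the bench, the ball resting on the rim of the hole.
- beaker: Loose clear glass beaker, straight-sided, 50 mm outer diameter (53 mm at the lip), 70 mm high, wall 2.5 mm, about 50 g, standing upright. Origin: centre of its underside; z up.
- bottle: Loose amber glass bottle with paper label and black cap, 42 mm diameter body, 85 mm high with cap, about 90 g, standing upright; its straight body reaches at least 45 mm up. Origin: centre of its underside; z up.
- stopper: Loose white plastic flask stopper standing on its head: head 32 mm diameter and 12 mm high at the bottom, above it a stem pointing up that narrows from 22 to 20 mm diameter, top at 42 mm. About 35 g. Origin: centre of the underside (the head's flat face); z up along the stem.
- dish: Bystander: loose shallow round glass dish, 60 mm diameter, 15 mm high, on the robot's side of the layout. Origin: centre of its underside. Leave it alone.
- bung: Bystander: loose reddish-brown rubber bung, 40 mm diameter at its top, 25 mm high, on the robot's side of the layout. Origin: centre of its underside. Leave it alone.
- vial: Bystander: loose small clear vial, 24 mm diameter, 50 mm high, beyond the layout. Origin: centre of its underside. Leave it alone.
There are look-alikes about, which are no part of the job. Of the things shaped like the cork_ring, the cork one is meant.

How it is judged:
At the end, for the whole second after the job is handed in: Ring midway (12 mm) on the stirrer-bath line; flask upright, seated in it; beaker on the plate, within 12 mm of centre; stopper 70-110 mm in front of the ring, 18 mm sideways of the midpoint; bottle 76-116 mm behind the bath (centres), 15 mm sideways; all upright, released, at rest (x of cork_ring in the frame of stirrer between -0.012 and 0.012 m and horizontal distance between cork_ring and stirrer below 0.157 m and horizontal distance between cork_ring and bath below 0.157 m and height (world z) of each of cork_ring, bottle, stopper below 0.004 m and angle between each of cork_ring, beaker, bottle, stopper's own z axis and vertical below 0.1 rad and horizontal distance between flask and cork_ring below 0.006 m and height (world z) of flask between 0.016 and 0.0235 m and angle between flask's own z axis and vertical below 0.12 rad and horizontal distance between beaker and stirrer below 0.012 m and height (world z) of beaker between 0.046 and 0.054 m and x of bottle in the frame of bath between 0.076 and 0.116 m and y of bottle in the frame of bath between -0.015 and 0.015 m and horizontal distance between stopper and cork_ring between 0.07 and 0.11 m and x of stopper in the frame of stirrer below -0.05 m and (y of stopper in the frame of stirrer between -0.163 and -0.127 m or y of stopper in the frame of stirrer between 0.127 and 0.163 m) and linear speed of each of cork_ring, flask, beaker, bottle, stopper below 0.02 m/s and angular speed of each of cork_ring, flask, beaker, bottle, stopper below 0.3 rad/s); the robot touches nothing.
It fails at once if the flask is tipped over (more than 0.7 rad) (angle between flask's own z axis and vertical above 0.7 rad).
It fails at once if the flask is dropped or pressed hard into the ring (over 40 N) (contact force between flask and cork_ring above 40 N).
It fails at once if the dish, the bung or the vial is moved more than 20 mm (distance of any of dish, bung, vial from where it was at the start of the episode above 0.02 m).
It also fails if it takes over 144 s, if anything falls off the work surface, if the arm or the gripper's body presses on something with over 40 N, if the wrist force passes 120 N, or if a joint passes its speed limit or range.

## Robot

A 6-joint arm with a two-finger parallel gripper is mounted at the origin on the work surface. World frame = base frame: x ahead of the robot, y to its left, z up, the work surface at z = 0. Lengths are in m, angles in rad, forces in N, time in s.
With the tool pointing down it reaches from about 0.375 to 0.9 m from the base axis. Payload 3.1 kg.
Tool frame: the origin (TCP) lies on the centre line of the jaws, within the pads' length; the fingertips stand robot.tcp_to_tips ahead of it and the grasp point (between the pads) lies 3 mm ahead of it (robot.tcp_to_tips is the distance from the TCP to the fingertips, in m); z points along the fingers, y is the line along which they close (so a half turn about z gives the same grasp; the last joint's range is limited). The gripper opens to 87 mm and grips with 3 to 60 N. Pads are 19 mm wide; open, the fingers measure 117 mm over their backs; the gripper's body (75 mm by 190 mm) begins 51 mm behind the grasp point.
Start: joints at [-0.178, 0.527, 1.433, -0, 1.181, -0.178], TCP at [0.625, 0, 0.245] pointing down, gripper open.
Joint ranges: [-3.08, 3.08], [-0.75, 2.2], [0.22, 2.44], [-1.43, 4.57], [0, 2.65], [-2.85, 2.85]. Speed limits (rad/s): [2.79, 2.79, 3.14, 3.14, 3.14, 3.14].

## Interface

Orientations are given as a unit quaternion [x, y, z, w].
In Python, from rig import robot gives the robot as it stands. The module is installed in compiled form; this text tells all that it offers.
- The arm moves only by the shell command python3 -m jog 'ROWS' [FORCE]. ROWS is JSON, one flat list of numbers, 5 for each row, row after row: the finger opening in m, from 0 to 0.087, then the shift along the tool's x, y, z in m, then the turn about the tool's z in units of 10 degrees (1.0 is 10 degrees). In form: [claw, x, y, z, roll, claw, x, y, z, roll, ...]. A call has 1 to 20 rows; each row shifts and turns the commanded pose from where the row before left it, along the tool's axes as they then stand; what a row does not reach is not made up. A row lasts 1/8 s, in which the tool goes at most 62.5 mm and 10.7 degrees, less where a joint would pass 70% of its speed; a pose out of reach is approached as far as the arm can. A call with a gripper value outside its range is refused whole. The fingers move at their own pace and stop on an object; FORCE is the grip in N (left out, the last holds). Time passes only in rows, so rows that do not move let the fingers close. It gives the time, the measured TCP pose, the force, the opening and the grip force at its end, in the units of the state.
- robot.get_obs(): the state, without advancing time (a new reading comes with each control period).
- robot.camera(name): name is "scene" or "side" or "wrist"; returns the picture (420x560x3 uint8, blue, green, red); there is no depth.
- robot.camera_model(name): a dict with "fx", "fy", "cx", "cy" (pixels), "distortion" ([k1, k2, p1, p2, k3] as OpenCV has them; the pictures are not rectified), "R" (3x3) and "t" (3): a world point X has camera coordinates R X + t; the wrist camera has in their place "tool_from_camera" (4x4, takes a point from camera to tool coordinates, whose origin is the TCP and whose axes are the flange's). Camera axes: x right, y down, z forward; pixel columns grow to the right and rows downward; lengths in m; the calibration is good to about 2 mm. A picture is of the moment at which its call begins: read the wrist's pose just before it. camera_model takes no time and is no camera call.
- robot.hand_in(): hands the job in; it is judged then, once.
Trained networks look in the newest picture that a camera, given by its name, has taken for a name from the list of things; names that differ only in an ending like _2 or _b are one class to them, and where a whole thing is asked for, a point or a joint stands for the part that bears it (a point fixed in the world has none). Each returns a list of dicts, best first, with "conf" (0 to 1); they miss things now and then, are a little off and sometimes report something else, mostly with a low value. They report only what shows in the picture. A call takes as long as a camera call. They do not tell look-alikes from the thing itself.
- robot.look_for(camera, label): "extent" ([centre column, centre row, width, height] in pixels, round what is visible of it).
- robot.outline_of(camera, label): "region" (420x560 bool, what is visible of it) and "extent" ([centre column, centre row, width, height] in pixels, round what is visible of it).
The state is a dict: "time": time; "q": joint angles; "joint_velocities": joint speeds; "joint_torque": joint torques, N m; "position": TCP position; "tool_rot": TCP orientation; "ft_force": force on the tool from outside, world axes, zero at the start; "moment": the same for the moment, N m; "grip_width": finger opening in m; "grip_force": force on a finger pad.
Only numpy, scipy, OpenCV 4.12 (cv2) and the standard library are available. Lean on these libraries where they do the work, as an engineer would, in place of code of your own. Each camera call takes 0.05 s, during which the arm holds its last target. There are 200 camera calls.

## Working session

There is one attempt and no reset: what is moved stays moved. The work goes in short steps, Python scripts to look and compute and a shell command to move; the robot and the scene stay as the last step left them, time stands still between calls to the robot, and variables do not carry over. Pictures are saved under pics/ and viewed, at most 14 in all, crops included, and the job is handed in when it is done.

```bash
mkdir -p pics
cat > h.py <<'E'
import numpy as np, cv2
from rig import robot
from scipy.spatial.transform import Rotation as Rn
def cam(name):
    m=robot.camera_model(name)
    K=np.array([[m["fx"],0,m["cx"]],[0,m["fy"],m["cy"]],[0,0,1]]);D=np.array(m["distortion"],float)
    if name=="wrist":
        o=robot.get_obs();T=np.eye(4);T[:3,:3]=Rn.from_quat(o["tool_rot"]).as_matrix();T[:3,3]=o["position"]
        W=np.linalg.inv(T@np.array(m["tool_from_camera"]));R,t=W[:3,:3],W[:3,3]
    else: R,t=np.array(m["R"]),np.array(m["t"])
    return K,D,R,t
def at(c,px,z):
    K,D,R,t=c
    u=cv2.undistortPoints(np.array([[px]],float),K,D)[0,0]
    d=R.T@np.array([u[0],u[1],1]);o=-R.T@t
    return o+d*(z-o[2])/d[2]
def proj(c,P):
    K,D,R,t=c
    return cv2.projectPoints(np.array(P,float).reshape(-1,3),cv2.Rodrigues(R)[0],t,K,D)[0][:,0]
E
python3 - <<'E'
from h import *
for n in("scene","side"):
    c=cam(n);cv2.imwrite(f"pics/{n}0.png",robot.camera(n));print(n,-c[2].T@c[3],c[2][2])
    for l in "stirrer bath cork_ring flask beaker bottle stopper dish bung vial".split():
        for d in robot.look_for(n,l):
            if d["conf"]>.2:
                e=d["extent"];print(l,round(d["conf"],2),np.round(e).astype(int),at(c,e[:2],0.03)[:2].round(3))
E
```

```text
scene [ 1.1455865  -0.27202859  1.02141848] [-0.47358249  0.23323148 -0.84930719]
stirrer 0.86 [322 173  60  57] [0.553 0.168]
bath 0.76 [209 203  38  43] [ 0.517 -0.126]
bath 0.63 [146 259   8  21] [ 0.599 -0.314]
cork_ring 0.82 [249 293  25  34] [ 0.773 -0.132]
cork_ring 0.67 [331 227  28  32] [0.703 0.112]
cork_ring 0.6 [284 248  30  29] [ 0.704 -0.014]
beaker 0.77 [373 154  23  31] [0.553 0.323]
bottle 0.84 [348 117  16  30] [0.414 0.327]
stopper 0.65 [147 258  10  21] [ 0.598 -0.312]
bung 0.62 [179 173  14  17] [ 0.4   -0.164]
vial 0.71 [344 265  15  16] [0.803 0.09 ]
side [ 0.49018388 -0.6153315   0.52287364] [ 0.10086677  0.80153191 -0.58938314]
stirrer 0.74 [262 159  21  31] [0.558 0.322]
stirrer 0.56 [264 194  60  42] [0.547 0.148]
bath 0.82 [267 277  48  57] [ 0.524 -0.125]
cork_ring 0.72 [326 203  27  24] [0.682 0.085]
cork_ring 0.72 [397 272  40  35] [ 0.758 -0.148]
cork_ring 0.71 [343 235  33  27] [ 0.689 -0.031]
flask 0.97 [208 380  48  77] [ 0.424 -0.309]
beaker 0.66 [262 160  24  31] [0.557 0.317]
bottle 0.75 [212 159  18  36] [0.424 0.346]
stopper 0.79 [328 372  20  36] [ 0.588 -0.322]
dish 0.69 [192 200  26  21] [0.378 0.146]
dish 0.31 [328 372  21  35] [ 0.588 -0.321]
bung 0.8 [185 310  20  24] [ 0.384 -0.18 ]
vial 0.58 [380 204  13  21] [0.8   0.064]
```

Run:
```python
import cv2
a=cv2.imread("pics/scene0.png");b=cv2.imread("pics/side0.png")
cv2.imwrite("pics/s0b.png",cv2.resize(a[90:330,110:430],(800,600),interpolation=2))
cv2.imwrite("pics/d0b.png",cv2.resize(b[130:430,140:460],(640,600),interpolation=2))
```

```text
(no output)
```

View pics/s0b.png

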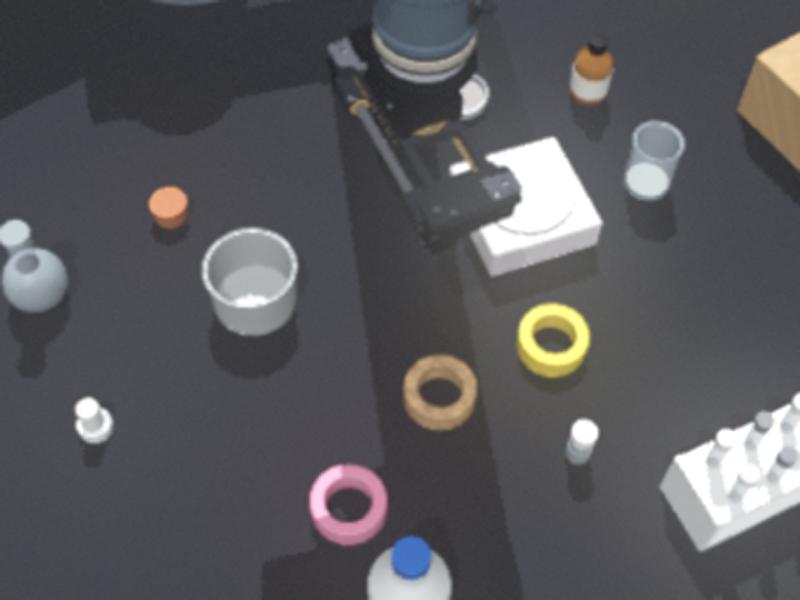

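View pics/d0b.png

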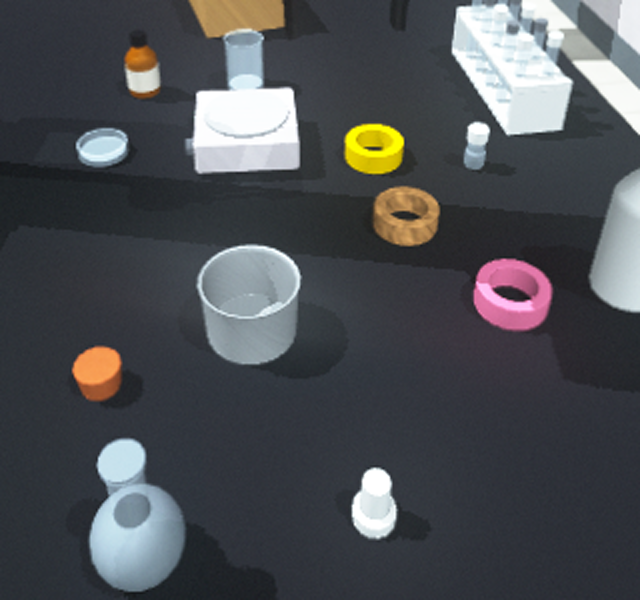

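Three ring shapes in the scene picture: yellow (331,227), brown mottled (284,248) and pink (249,293). The brown one has the cork texture, and the enlarged side crop confirms it at side (343,235). The bath is to the right of the stirrer. Next I fit the models to both views.

```bash
cat >> h.py <<'E'
from scipy.optimize import least_squares
M={"bath":[(0,.04),(.06,.045)],"cork_ring":[(0,.034),(.025,.034)],"flask":[(0.028+.032*np.sin(a),.032*np.cos(a)) for a in np.linspace(-1.06,1.2,12)]+[(.104,.0145),(.11,.0145)],
"beaker":[(0,.025),(.07,.0265)],"bottle":[(0,.021),(.045,.021),(.07,.0125),(.085,.0125)],"stopper":[(0,.016),(.012,.016),(.042,.010)],
"dish":[(0,.03),(.015,.03)],"bung":[(0,.017),(.025,.02)],"vial":[(0,.012),(.05,.012)],"plate":[(.05,.05)]}
A=np.linspace(0,2*np.pi,60)
def pts(l): return np.concatenate([np.c_[r*np.cos(A),r*np.sin(A),np.full(60,z)] for z,r in M[l]])
def box(c,l,xy):
    p=proj(c,pts(l)+[xy[0],xy[1],0]);a,b=p.min(0),p.max(0);return np.r_[(a+b)/2,b-a]
def fit(l,obs,x0):  # obs: [(cam,extent)]
    f=lambda x:np.concatenate([(box(c,l,x)-e)[:4]*[1,1,.3,.3] for c,e in obs])
    s=least_squares(f,x0,x_scale=.01,diff_step=1e-4,loss="soft_l1");return s.x,f(s.x)
E
python3 - <<'E'
from h import *
o=robot.get_obs();print(o["position"],Rn.from_quat(o["tool_rot"]).as_matrix().round(2).tolist(),robot.tcp_to_tips,o["time"])
print(robot.camera_model("wrist")["tool_from_camera"])
G={"bath":(.52,-.126),"cork_ring":(.7,-.02),"flask":(.424,-.31),"beaker":(.555,.32),"bottle":(.42,.335),"stopper":(.59,-.315),"dish":(.37,.14),"bung":(.39,-.17),"vial":(.8,.08)}
C={n:cam(n) for n in("scene","side")}
for l,g in G.items():
    obs=[]
    for n in C:
        if n=="scene" and l in("dish",): continue
        for k in range(1):
            ds=[d for d in robot.outline_of(n,l) if np.hypot(*(box(C[n],l,g)-d["extent"])[:2])<14]
            if ds: obs.append((C[n],np.array(ds[0]["extent"])))
    if obs:
        x,r=fit(l,obs,g);print(l,len(obs),x.round(4),r.round(1))
# stirrer: corners from side/scene by white mask
for n in C:
    for d in robot.outline_of(n,"stirrer")[:2]: print(n,d["conf"],np.round(d["extent"],1))
E
```

```text
[6.24991850e-01 2.82158692e-05 2.44548857e-01] [[0.0, 1.0, 0.0], [1.0, -0.0, 0.0], [0.0, 0.0, -1.0]] 0.022 1.1
[[ 4.24822837e-04 -9.56448558e-01 -2.91900627e-01  8.07737323e-02]
 [ 9.99998905e-01  8.20095768e-04 -1.23177893e-03  4.82037800e-04]
 [ 1.41751965e-03 -2.91899784e-01  9.56447859e-01 -1.40124290e-01]
 [ 0.00000000e+00  0.00000000e+00  0.00000000e+00  1.00000000e+00]]
bath 2 [ 0.5209 -0.126 ] [ 0.2  1.7  0.2  0.  -0.6 -0.   1.3 -0.7]
cork_ring 2 [ 0.6978 -0.0057] [ 0.4 -0.4 -0.1  1.2  0.2  0.6  0.   0.5]
flask 2 [ 0.4227 -0.3199] [-3.  -1.5 -1.5  0.1  0.5 -0.3 -0.5 -0.4]
beaker 2 [0.5607 0.3149] [-0.3  1.2  1.3  0.1 -0.6 -3.7 -1.2  0.1]
bottle 2 [0.4221 0.3194] [-0.3  0.6  1.6  0.3 -0.3 -1.6 -0.5  1.5]
stopper 2 [ 0.5914 -0.3133] [ 0.2 -1.6  2.3 -0.8  0.5  0.2  0.4 -0.2]
dish 1 [0.3699 0.1862] [-0.   0.  -0.5 -0.9]
bung 2 [ 0.3856 -0.162 ] [ 0.4 -2.1 -0.2  0.7  0.5  0.6  2.2  0.9]
vial 2 [0.8051 0.0829] [ 0.   0.1 -0.6  0.2 -0.1 -0.   0.3  0. ]
scene 0.64 [320.9 172.4  64.5  56.1]
side 0.57 [262.9 193.2  59.1  40.5]
side 0.25 [378.8 202.6  12.9  23.1]
```

```bash
python3 -m jog '[0.087,-0.003,0.037,0.05,0, 0.087,-0.003,0.037,0.045,0, 0.087,0,0,0,0]' 30
cat >> h.py <<'E'
def see(n,l,g,save=None,tol=40,whole=True):
    c=cam(n);im=robot.camera(n)
    if save: cv2.imwrite(f"pics/{save}.png",im)
    ds=[d for d in robot.outline_of(n,l) if np.hypot(*(box(c,l,g)-d["extent"])[:2])<tol]
    if not ds: print(n,l,"none");return
    x,r=fit(l,[(c,np.array(ds[0]["extent"]))],g);print(n,l,round(ds[0]["conf"],2),x.round(4),r.round(1));return x
E
python3 - <<'E'
from h import *
see("wrist","cork_ring",(.698,-.006),"w1")
for n in("scene","side"):
    c=cam(n);im=robot.camera(n)
    ds=robot.outline_of(n,"stirrer")
    # 3D box fit
    def f(p):
        R=Rn.from_euler("z",p[2]).as_matrix();P=np.array([[x,y,z] for x in(-.06,.06) for y in(-.06,.06) for z in(0,.042)])@R.T+[p[0],p[1],0]
        q=proj(c,P);a,b=q.min(0),q.max(0);return np.r_[(a+b)/2,b-a]
    for d in ds[:1]:
        e=np.array(d["extent"]);print(n,d["conf"],e.round(1))
        s=least_squares(lambda x:np.r_[(f(np.r_[x,.05])-e)[:2]],[.545,.16],diff_step=1e-4);print(s.x)
    cr=im[130:230,280:380] if n=="scene" else im[150:250,210:330]
    cv2.imwrite(f"pics/st_{n}.png",cv2.resize(cr,None,fx=5,fy=5,interpolation=2))
a=cv2.imread("pics/st_scene.png");b=cv2.imread("pics/st_side.png")
w=cv2.imread("pics/w1.png")
E
```

```text
time: 2.42
position: [0.6974, -0.0059, 0.1421]
tool_rot: [0.707, 0.707, -0.003, -0.004]
ft_force: [-1.6, -1.2, 0.1]
grip_width: 0.0872
grip_force: 0.0
wrist cork_ring 0.6 [ 0.6975 -0.0043] [-0.   0.   0.5  0.4]
side 0.84 [261.9 193.8  58.   42.4]
[0.54062399 0.16752635]
```

View pics/st_scene.png

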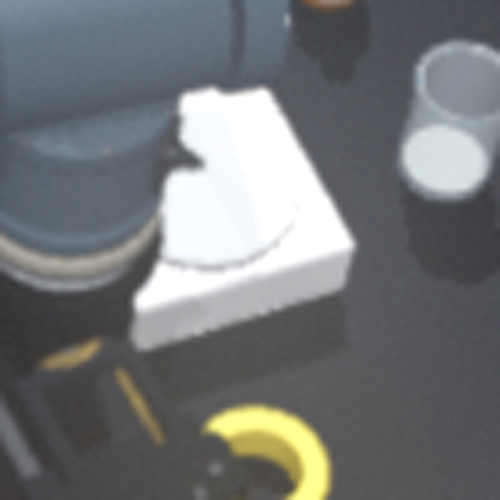

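View pics/w1.png

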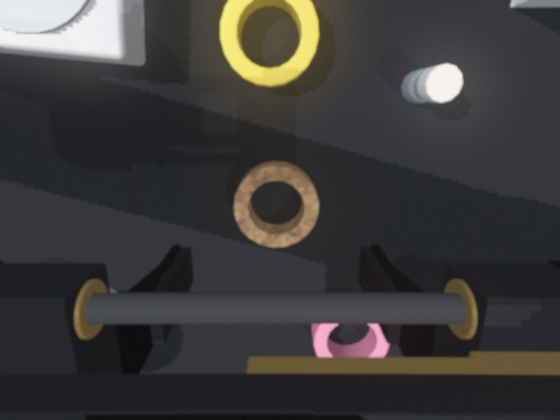

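Wrist view: the cork ring is at (277,204), midway between the fingers, with yellow at (270,40) and pink at (350,340). I'll grasp the brown one.

```bash
python3 -m jog '[0.087,0.001,0,0.05,0, 0.087,0,0,0.04,0, 0.087,0,0,0.026,0, 0.06,0,0,0,0, 0.06,0,0,0,0, 0.06,0,0,0,0, 0.06,0,0,0,0]' 15
python3 -m jog '[0.06,0,0,-0.05,0, 0.06,0.03,-0.05,-0.05,0, 0.06,0.03,-0.05,-0.05,0, 0.06,0.02,-0.045,-0.0,0,0.06,0,0,0,0,0.06,0,0,0,0]'
cat >> h.py <<'E'
def stirrer_w(save):
    c=cam("wrist");im=robot.camera("wrist");cv2.imwrite(f"pics/{save}.png",im)
    for l in("stirrer","bath"):
        for d in robot.outline_of("wrist",l)[:2]: print(l,round(d["conf"],2),np.round(d["extent"]),at(c,d["extent"][:2],.05).round(3))
E
python3 - <<'E'
from h import *
stirrer_w("w2")
E
```

```text
time: 3.6
position: [0.7005, -0.0052, 0.0362]
tool_rot: [0.707, 0.707, 0.001, 0.002]
ft_force: [-0.4, 0.6, 6.2]
grip_width: 0.0672
grip_force: 15.0
time: 4.35
position: [0.5736, 0.0638, 0.1657]
tool_rot: [0.707, 0.707, 0.001, 0.001]
ft_force: [0.2, -0.5, -0.6]
grip_width: 0.0673
grip_force: 15.0
stirrer 0.71 [233.  82. 186. 159.] [0.544 0.158 0.05 ]
bath 0.6 [220. 353.  85.  42.] [ 0.525 -0.07   0.05 ]
```

View pics/w2.png

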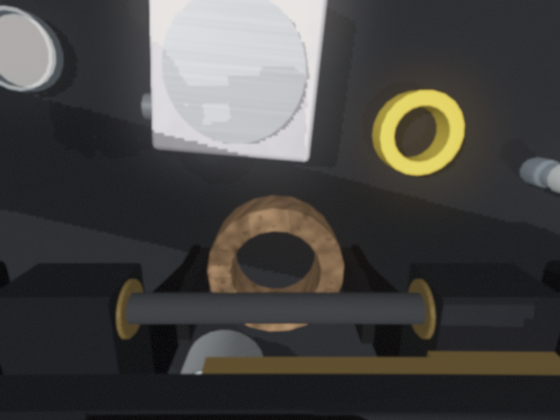

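Wrist view: the ring is held and level at (276,262). The plate spans columns 162–307 with its lower edge at row 143. The dish is at (22,50).

Run:
```python
from h import *
c=cam("wrist")
P=np.array([at(c,p,.05)[:2] for p in [(162,67),(307,68),(235,143)]])
s=least_squares(lambda x:np.hypot(*(P-x[:2]).T)-.05,[.54,.16]);print(s.x,s.fun)
A_,B=at(c,(153,150),.045),at(c,(308,160),.045);print(A_,B,np.hypot(*(B-A_)[:2]),np.arctan2(*(B-A_)[1::-1]))
u=(B-A_)[:2];u/=np.hypot(*u);v=np.array([-u[1],u[0]]);print((A_+B)[:2]/2+.06*v)
```

```text
[0.54632155 0.16561634] [8.49652924e-05 8.50953262e-05 5.09714762e-06]
[0.48219444 0.10981212 0.045     ] [0.59936247 0.10226052 0.045     ] 0.11741113074244691 -0.06436197284597558
[0.5446375  0.16591209]
```

```bash
python3 -m jog '[0.06,-0.045,-0.041,0.02,0, 0.06,0,0,0.05,0,0.06,0,0,0.04,0,0.06,0,0,0.012,0,0.06,0,0,0,0,0.06,0,0,0,0]'
```

```text
time: 5.25
position: [0.534, 0.0198, 0.0445]
tool_rot: [0.707, 0.707, 0.001, 0.001]
ft_force: [0.4, 0.5, 0.6]
grip_width: 0.0668
grip_force: 15.0
```

```bash
python3 -m jog '[0.06,0,0,0.004,0, 0.06,0,0,0.003,0, 0.06,0,0,0.002,0, 0.06,0,0,0,0]'
python3 -m jog '[0.08,0,0,0,0, 0.08,0,0,0,0,0.085,0,0,0,0,0.085,0,0,0,0,0.085,0,0,-0.06,0, 0.085,0,0,-0.06,0,0.085,0,0,0,0]'
python3 - <<'E'
from h import *
see("wrist","cork_ring",(.533,.02),"w3")
c=cam("wrist")
for n in("bath",):
    for d in robot.outline_of("wrist",n): print(np.round(d["extent"]),d["conf"])
see("side","cork_ring",(.533,.02)); see("scene","bath",(.521,-.126));see("side","bath",(.521,-.126))
E
```

```text
time: 5.75
position: [0.5329, 0.02, 0.0359]
tool_rot: [0.707, 0.707, 0.0, 0.001]
ft_force: [-2.0, 1.0, 10.0]
grip_width: 0.0668
grip_force: 15.0
time: 6.62
position: [0.5358, 0.0195, 0.1586]
tool_rot: [0.707, 0.707, 0.003, 0.004]
ft_force: [0.9, 0.5, -0.2]
grip_width: 0.0847
grip_force: 0.0
wrist cork_ring 0.88 [0.5338 0.0224] [ 0.   0.  -0.2  1.5]
[255. 349. 101.  52.] 0.73
side cork_ring 0.97 [0.5332 0.0193] [ 0.  -0.   0.4  0.9]
scene bath 0.9 [ 0.5197 -0.1225] [-0.  -0.   0.9 -0.6]
side bath none
```

```bash
python3 -m jog '[0.06,-0.048,0.008,0,0,0.06,-0.048,0.008,0,0,0.06,-0.048,0.008,0,0,0.06,-0.048,0.008,0,0,0.06,-0.048,0.008,0,0,0.06,-0.048,0.008,0,0,0.06,-0.045,0.007,0,0,0.06,0,0,0,0,0.06,0,0,0,0]'
python3 - <<'E'
from h import *
see("wrist","stopper",(.591,-.313),"w4",80)
see("side","stopper",(.591,-.313))
E
```

```text
time: 8.2
position: [0.5869, -0.3123, 0.1534]
tool_rot: [0.707, 0.707, 0.0, -0.001]
ft_force: [0.6, 0.4, -0.6]
grip_width: 0.06
grip_force: 0.0
wrist stopper 0.56 [ 0.5894 -0.3136] [-0.   0.   0.4  0.1]
side stopper 0.77 [ 0.5921 -0.3133] [-0.   0.   0.4 -0.4]
```

View pics/w4.png

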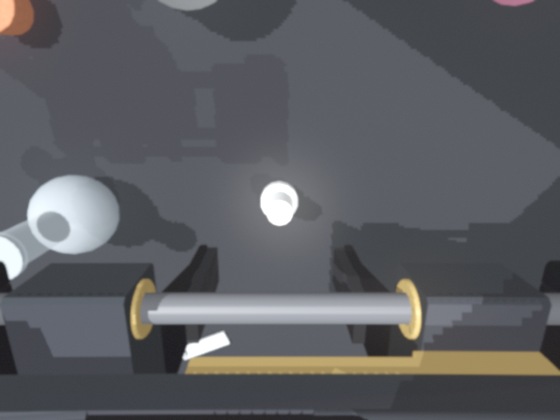

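Stopper stands at (280,205) in the wrist picture, midway between the fingers; the flask is clear at (75,213). I'll grasp the stem just above the head.

```bash
python3 -m jog '[0.06,-0.001,0.004,0.05,0,0.06,0,0,0.045,0,0.06,0,0,0.018,0,0.06,0,0,0,0,0.06,0,0,0,0]'
```

```text
time: 9.02
position: [0.5929, -0.3147, 0.0432]
tool_rot: [0.707, 0.707, 0.0, 0.002]
ft_force: [0.1, 0.3, 0.6]
grip_width: 0.06
grip_force: 0.0
```

```bash
python3 -m jog '[0.06,0,-0.001,0.004,0,0.01,0,0,0,0,0.01,0,0,0,0,0.01,0,0,0,0,0.01,0,0,0,0,0.01,0,0,0,0,0.01,0,0,-0.05,0,0.01,0,0,-0.055,0,0.01,0.049,-0.021,0,0,0.01,0.049,-0.021,0,0,0.01,0.049,-0.021,0,0,0.01,0.049,-0.021,0,0,0.01,0.049,-0.021,0,0,0.01,0.049,-0.021,0,0,0.01,0.049,-0.021,0,0,0.01,0,0,0,0,0.01,0,0,0,0]'
```

```text
time: 11.15
position: [0.4446, 0.0288, 0.1427]
tool_rot: [0.707, 0.707, 0.0, 0.001]
ft_force: [0.2, 0.3, -0.7]
grip_width: 0.0206
grip_force: 15.1
```

```bash
python3 -m jog '[0.01,-0.002,-0.001,0.05,0,0.01,0,0,0.04,0,0.01,0,0,0.008,0,0.01,0,0,0.003,0,0.01,0,0,0.002,0,0.01,0,0,0,0]'
```

```text
time: 11.9
position: [0.4434, 0.0268, 0.0403]
tool_rot: [0.707, 0.707, 0.001, 0.001]
ft_force: [0.7, -0.4, -0.5]
grip_width: 0.0208
grip_force: 15.1
```

```bash
python3 -m jog '[0.01,0,0,0.001,0,0.01,0,0,0.001,0,0.01,0,0,0,0]'
```

```text
time: 12.28
position: [0.4426, 0.027, 0.0375]
tool_rot: [0.707, 0.707, 0.0, 0.0]
ft_force: [0.4, -0.4, -0.0]
grip_width: 0.0208
grip_force: 15.1
```

```bash
python3 -m jog '[0.01,0,0,0.001,0,0.01,0,0,0,0]'; python3 -m jog '[0.01,0,0,0.001,0,0.01,0,0,0,0]'
```

```text
time: 12.52
position: [0.4427, 0.027, 0.0372]
tool_rot: [0.707, 0.707, 0.0, 0.0]
ft_force: [-0.6, 0.0, 10.3]
grip_width: 0.0205
grip_force: 15.3
time: 12.78
position: [0.4427, 0.027, 0.037]
tool_rot: [0.707, 0.707, 0.0, 0.001]
ft_force: [-0.1, -0.6, 18.5]
grip_width: 0.0202
grip_force: 16.2
```

Resting. Release, rise, then go to the beaker.

```bash
python3 -m jog '[0.06,0,0,-0.001,0,0.06,0,0,0,0,0.06,0,0,0,0,0.06,0,0,-0.05,0,0.08,0,0,-0.06,0,0.08,0.048,0.02,-0.005,0,0.08,0.048,0.02,-0.01,0,0.08,0.048,0.02,0,0,0.08,0.048,0.02,0,0,0.08,0.048,0.02,0,0,0.08,0.048,0.018,0,0,0.08,0,0,0,0,0.08,0,0,0,0]'
python3 - <<'E'
from h import *
see("wrist","beaker",(.561,.315),"w5",90)
see("side","stopper",(.443,.026));see("scene","beaker",(.561,.315));see("side","beaker",(.561,.315))
E
```

```text
time: 14.4
position: [0.5595, 0.3145, 0.1604]
tool_rot: [0.707, 0.707, -0.001, -0.0]
ft_force: [-0.2, -0.5, 0.6]
grip_width: 0.0803
grip_force: 0.0
wrist beaker none
side stopper 0.73 [0.4432 0.0285] [ 0.  -0.   1.2 -0.2]
scene beaker 0.58 [0.5562 0.3171] [-0.  -0.   0.7  0.3]
side beaker 0.91 [0.5581 0.3018] [ 0.  -0.   0.1  1.2]
```

View pics/w5.png

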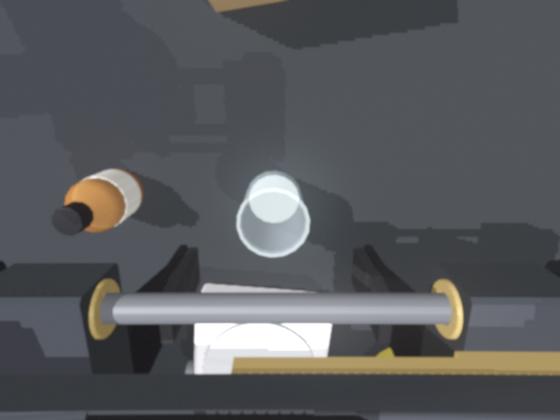

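Wrist view: beaker base at (274,197), lip circle at (273,221), between the fingers. The bottle is at (105,200).

Run:
```python
from h import *
c=cam("wrist")
print(at(c,(274,197),.003),at(c,(273,221),.07))
see("wrist","bottle",(.422,.32),None,90); see("side","bottle",(.422,.32));see("scene","bottle",(.422,.32))
```

```text
[0.55958629 0.31360302 0.003     ] [0.55921038 0.31405051 0.07      ]
wrist bottle 0.75 [0.4225 0.3192] [ 0.  -0.   0.3  1.9]
side bottle 0.95 [0.4185 0.3248] [ 0.  -0.   1.   1.1]
scene bottle 0.91 [0.4173 0.321 ] [-0.  -0.   0.9  1.2]
```

```bash
python3 -m jog '[0.08,-0.0005,0,0.05,0,0.08,0,0,0.045,0,0.08,0,0,0.022,0,0.08,0,0,0,0,0.08,0,0,0,0]'
python3 -m jog '[0.03,0,0,0,0,0.03,0,0,0,0,0.03,0,0,0,0,0.03,0,0,0,0]' 12
```

```text
time: 15.72
position: [0.5615, 0.3148, 0.0454]
tool_rot: [0.707, 0.707, 0.001, 0.0]
ft_force: [-0.9, 1.1, -0.2]
grip_width: 0.0802
grip_force: 0.0
time: 16.23
position: [0.5605, 0.3144, 0.0446]
tool_rot: [0.707, 0.707, -0.0, -0.0]
ft_force: [-0.7, 0.2, 0.6]
grip_width: 0.0505
grip_force: 12.0
```

```bash
python3 -m jog '[0.03,0,0,-0.04,0,0.03,0,0,-0.05,0,0.03,-0.05,-0.005,0,0,0.03,-0.05,-0.005,0,0,0.03,-0.048,-0.0045,0,0,0.03,0,0,0,0,0.03,0,0,0,0]'
```

```text
time: 17.1
position: [0.5464, 0.1667, 0.1345]
tool_rot: [0.707, 0.707, 0.0, -0.0]
ft_force: [0.7, 0.6, -1.0]
grip_width: 0.0501
grip_force: 12.0
```

```bash
python3 -m jog '[0.03,0,-0.001,0.03,0,0.03,0,0,0.006,0,0.03,0,0,0.002,0,0.03,0,0,0,0]'; python3 -m jog '[0.03,0,0,0.002,0,0.03,0,0,0,0]'
```

```text
time: 17.6
position: [0.5456, 0.1671, 0.0969]
tool_rot: [0.707, 0.707, 0.0, 0.0]
ft_force: [0.6, -0.1, -0.6]
grip_width: 0.0503
grip_force: 12.0
time: 17.85
position: [0.5453, 0.1665, 0.0948]
tool_rot: [0.707, 0.707, 0.0, 0.0]
ft_force: [-0.5, -0.8, 0.4]
grip_width: 0.0504
grip_force: 12.0
```

```bash
python3 -m jog '[0.03,0,0,0.001,0,0.03,0,0,0,0]'; python3 -m jog '[0.03,0,0,0.001,0,0.03,0,0,0,0]'
```

```text
time: 18.1
position: [0.5452, 0.1665, 0.0944]
tool_rot: [0.707, 0.707, 0.0, 0.0]
ft_force: [-1.4, 0.9, 3.9]
grip_width: 0.0503
grip_force: 12.0
time: 18.35
position: [0.5451, 0.1665, 0.0941]
tool_rot: [0.707, 0.707, 0.0, 0.0]
ft_force: [-3.1, 0.1, 10.4]
grip_width: 0.0504
grip_force: 12.0
```

```bash
python3 -m jog '[0.08,0,0,-0.001,0,0.08,0,0,0,0,0.08,0,0,0,0,0.08,0,0,-0.04,0,0.08,0,0,-0.035,0,0.08,0.039,-0.031,0,0,0.08,0.038,-0.031,0,0,0.08,0.038,-0.031,0,0,0.08,0.038,-0.031,0,0,0.08,0,0,0,0,0.08,0,0,0,0]'
python3 - <<'E'
from h import *
see("wrist","bottle",(.421,.32),"w6",90); see("side","beaker",(.545,.166),None,60)
print(robot.get_obs()["q"])
E
```

```text
time: 19.73
position: [0.4215, 0.3194, 0.1683]
tool_rot: [0.707, 0.707, 0.0, 0.0]
ft_force: [0.8, -0.2, 0.5]
grip_width: 0.0798
grip_force: 0.0
wrist bottle 0.57 [0.4222 0.3194] [-0.  -0.1 -1.   1.1]
side beaker 0.89 [0.5498 0.2482] [ 0.  -0.   0.   0.9]
[ 4.35134890e-01  5.07773136e-01  1.74807520e+00 -2.11220539e-04
  8.85468862e-01  4.37221544e-01]
```

View pics/w6.png

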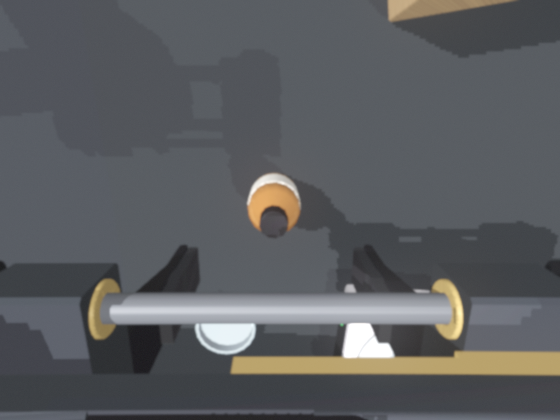

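Bottle stands at (273,205), centred between the fingers. Descend and grip.

```bash
python3 -m jog '[0.08,0,0.001,0.05,0,0.08,0,0,0.05,0,0.08,0,0,0.022,0,0.08,0,0,0,0,0.03,0,0,0,0,0.03,0,0,0,0,0.03,0,0,0,0,0.03,0,0,0,0,0.03,0,0,0,0]' 15
```

```text
time: 21.05
position: [0.422, 0.3196, 0.0468]
tool_rot: [0.707, 0.707, 0.0, -0.0]
ft_force: [-0.9, -0.6, 4.6]
grip_width: 0.0418
grip_force: 15.0
```

```bash
python3 -m jog '[0.03,0,0,-0.05,0,0.03,0,0,-0.05,0,0.03,0,0,-0.055,0,0.03,-0.045,0.0195,0,0,0.03,-0.045,0.0195,0,0,0.03,-0.045,0.0195,0,0,0.03,-0.045,0.0195,0,0,0.03,-0.045,0.0195,0,0,0.03,-0.045,0.0195,0,0,0.03,-0.045,0.0195,0,0,0.03,-0.045,0.0195,0,0,0.03,-0.045,0.0195,0,0,0.03,-0.0465,0.0195,0,0,0.03,0,0,0,0]'
python3 -m jog '[0.03,0,0,0,1,0.03,0,0,0,1,0.03,0,0,0,1,0.03,0,0,0,1,0.03,0,0,0,1,0.03,0,0,0,1,0.03,0,0,0,1,0.03,0,0,0,1,0.03,0,0,0,1,0.03,0,0,0,0,0.03,0,0,0,0]'
python3 -c "
from h import *
print(Rn.from_quat(robot.get_obs()['tool_rot']).as_matrix().round(3))
see('scene','bath',(.521,-.124));cv2.imwrite('pics/w7.png',robot.camera('wrist'))
for d in robot.outline_of('wrist','bath')[:2]: print(d['conf'],d['extent'],at(cam('wrist'),d['extent'][:2],.06))"
```

```text
time: 22.8
position: [0.6185, -0.136, 0.201]
tool_rot: [0.709, 0.706, 0.0, 0.001]
ft_force: [0.4, -0.1, -0.5]
grip_width: 0.0414
grip_force: 15.0
time: 24.18
position: [0.6167, -0.1312, 0.2012]
tool_rot: [1.0, 0.002, -0.0, -0.0]
ft_force: [0.5, 0.4, -0.1]
grip_width: 0.0418
grip_force: 15.0
[[ 1.     0.003 -0.001]
 [ 0.003 -1.     0.001]
 [-0.001 -0.001 -1.   ]]
scene bath 0.76 [ 0.5495 -0.136 ] [-0.  -0.   3.5  6.6]
0.64 [239.7, 330.4, 17.7, 9.4] [ 0.48706423 -0.09733534  0.06      ]
```

View pics/w7.png

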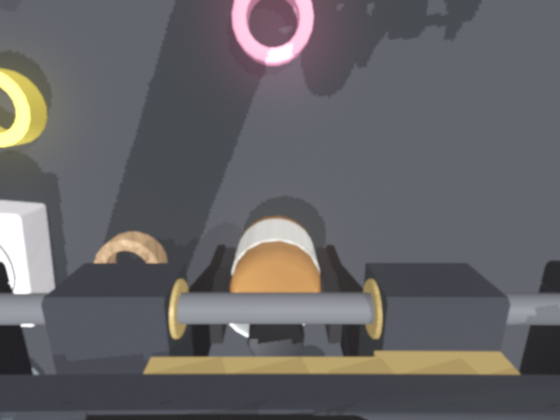

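The bath is hidden behind the gripper, but the spot below the bottle is free (pink ring far off at (272,20)). Lower.

```bash
python3 -m jog '[0.03,0,0,0.05,0,0.03,0,0,0.05,0,0.03,0,0,0.04,0,0.03,0,0,0.01,0,0.03,0,0,0.003,0,0.03,0,0,0,0]'; python3 -m jog '[0.03,0,0,0.001,0,0.03,0,0,0,0]'
```

```text
time: 25.12
position: [0.6184, -0.1325, 0.05]
tool_rot: [1.0, 0.0, 0.001, 0.001]
ft_force: [-0.8, 0.4, -0.4]
grip_width: 0.0416
grip_force: 15.0
time: 25.38
position: [0.6177, -0.1322, 0.0485]
tool_rot: [1.0, 0.0, 0.001, 0.0]
ft_force: [0.7, 0.4, -0.8]
grip_width: 0.0416
grip_force: 15.0
```

```bash
python3 -m jog '[0.03,0,0,0.001,0,0.03,0,0,0,0]'; python3 -m jog '[0.03,0,0,0.001,0,0.03,0,0,0,0]'; python3 -m jog '[0.03,0,0,0.001,0,0.03,0,0,0,0]'
```

```text
time: 25.62
position: [0.6174, -0.1321, 0.0468]
tool_rot: [1.0, 0.0, 0.0, 0.0]
ft_force: [0.0, 0.0, 1.3]
grip_width: 0.0416
grip_force: 15.0
time: 25.88
position: [0.6174, -0.1321, 0.0468]
tool_rot: [1.0, 0.0, 0.0, 0.0]
ft_force: [-2.2, 0.7, 8.1]
grip_width: 0.0413
grip_force: 15.0
time: 26.12
position: [0.6175, -0.1322, 0.0468]
tool_rot: [1.0, 0.0, 0.001, 0.0]
ft_force: [-3.6, 1.8, 12.4]
grip_width: 0.0413
grip_force: 15.0
```

```bash
python3 -m jog '[0.07,0,0,-0.001,0,0.07,0,0,0,0,0.07,0,0,0,0,0.07,0,0,-0.05,0,0.07,0,0,-0.05,0,0.07,0,0,-0.055,0,0.07,-0.049,0.047,0,0,0.07,-0.049,0.047,0,0,0.07,-0.049,0.047,0,0,0.07,-0.048,0.047,0,0,0.07,0,0,0,0,0.07,0,0,0,0]'
python3 - <<'E'
from h import *
see("wrist","flask",(.423,-.32),"w8",120); see("side","flask",(.423,-.32));see("scene","flask",(.423,-.32))
see("scene","bottle",(.617,-.132));see("side","bottle",(.617,-.132));see("scene","bath",(.521,-.124));see("side","bath",(.521,-.124))
see("scene","stopper",(.443,.027));see("side","stopper",(.443,.027));see("scene","cork_ring",(.533,.02));see("side","cork_ring",(.533,.02))
E
```

```text
time: 27.62
position: [0.4372, -0.3055, 0.2002]
tool_rot: [1.0, -0.001, 0.0, -0.0]
ft_force: [-0.6, -0.6, -0.2]
grip_width: 0.0701
grip_force: 0.0
wrist flask 0.73 [ 0.4225 -0.3185] [-0.   0.1  0.9 -1.3]
side flask 0.71 [ 0.4225 -0.3212] [ 0.   0.   0.3 -1.2]
scene flask 0.96 [ 0.4196 -0.3168] [-0.   0.  -0.7  0. ]
scene bottle 0.88 [ 0.6174 -0.1279] [ 0.  -0.   0.8  1.2]
side bottle 0.89 [ 0.6156 -0.134 ] [-0.  -0.   0.1  2.2]
scene bath 0.71 [ 0.5173 -0.1257] [-0.  -0.   0.4  0.3]
side bath 0.57 [ 0.5266 -0.1276] [-0.   0.   1.2 -0.7]
scene stopper 0.52 [0.4409 0.0243] [ 0.  -0.   0.6 -0.5]
side stopper none
scene cork_ring 0.94 [0.5376 0.0181] [-0.  -0.  -0.3  0.4]
side cork_ring 0.74 [0.5349 0.0149] [ 0.  -0.   0.2  0.2]
```

View pics/w8.png

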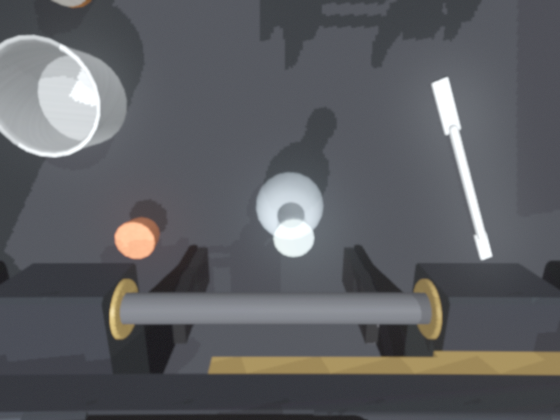

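Flask at ball (290,203), lip (294,238), upright. The white rod at (460,170) and bung (137,238) are clear.

```bash
python3 -m jog '[0.06,-0.015,0.013,0,0,0.06,0,0,0,0,0.06,0,0,0,0]'
python3 - <<'E'
from h import *
c=cam("wrist");x=see("wrist","flask",(.4225,-.3185),"w9",150)
E
```

```text
time: 29.1
position: [0.4223, -0.3184, 0.2004]
tool_rot: [1.0, -0.0, 0.0, -0.0]
ft_force: [-0.1, 0.2, -0.4]
grip_width: 0.0608
grip_force: 0.0
wrist flask 0.64 [ 0.4234 -0.3182] [-0.   0.1  1.  -1. ]
```

```bash
python3 -m jog '[0.06,0.0005,0,0.04,0,0.06,0,0,0.04,0,0.06,0,0,0.03,0,0.06,0,0,0.003,0,0.06,0,0,0,0,0.06,0,0,0,0]' 8
```

```text
time: 29.95
position: [0.4234, -0.3192, 0.0887]
tool_rot: [1.0, 0.0, 0.001, 0.001]
ft_force: [0.1, 0.3, -0.9]
grip_width: 0.0599
grip_force: 0.0
```

```bash
python3 -m jog '[0.015,0,0,0,0,0.015,0,0,0,0,0.015,0,0,0,0,0.015,0,0,0,0]' 10; python3 -m jog '[0.015,0,0,-0.03,0,0.015,0,0,-0.04,0,0.015,0,0,-0.05,0,0.015,0,0,0,0]'
```

```text
time: 30.45
position: [0.4226, -0.3186, 0.0875]
tool_rot: [1.0, -0.0, 0.0, 0.0]
ft_force: [-0.4, -0.1, 0.7]
grip_width: 0.0282
grip_force: 10.6
time: 30.95
position: [0.4244, -0.3205, 0.211]
tool_rot: [1.0, 0.0, 0.003, 0.003]
ft_force: [0.6, 0.6, -1.8]
grip_width: 0.0282
grip_force: 10.0
```

```bash
python3 -c "
from h import *
a=robot.camera('wrist');b=robot.camera('side')
cv2.imwrite('pics/f1.png',np.hstack([a[:, 100:460],cv2.resize(b[230:420,120:300],(398,420))]))"
```

```text
(no output)
```

View pics/f1.png

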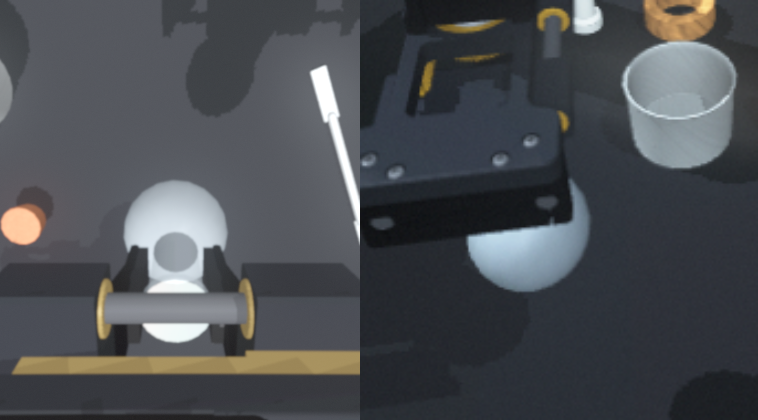

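Flask held upright by the gripper (ball at (175,228)). Carry to just short of the ring and look.

```bash
python3 -m jog '[0.015,0.005,-0.038,0,0,0.015,0.005,-0.038,0,0,0.015,0.005,-0.038,0,0,0.015,0.005,-0.038,0,0,0.015,0.005,-0.038,0,0,0.015,0.005,-0.038,0,0,0.015,0.005,-0.038,0,0,0.015,0.005,-0.038,0,0,0.015,0.005,-0.036,0,0,0.015,0,0,0,0,0.015,0,0,0,0,0.015,0,0,0,0]'
python3 - <<'E'
from h import *
see("wrist","cork_ring",(.534,.02),"w10",60);see("wrist","cork_ring",(.534,.02));see("side","cork_ring",(.534,.02));see("scene","cork_ring",(.534,.02));
c=cam("wrist");print(box(c,"cork_ring",(.534,.02)))
x=robot.outline_of("wrist","flask");print(x[0]["extent"] if x else 0)
E
```

```text
time: 32.55
position: [0.4673, 0.0206, 0.2068]
tool_rot: [1.0, -0.001, -0.001, -0.0]
ft_force: [0.9, 0.9, -0.2]
grip_width: 0.0279
grip_force: 10.0
wrist cork_ring 0.96 [0.5331 0.0203] [-0.   0.   0.5  0. ]
wrist cork_ring 0.72 [0.5343 0.0206] [-0.   0.  -0.1  0.6]
side cork_ring 0.61 [0.5357 0.0151] [ 0.  -0.   0.1  0.7]
scene cork_ring 0.76 [0.5301 0.0164] [ 0.  -0.  -0.4  1.2]
[276.98567388 117.59259934  74.44474162  77.01925381]
[277.1, 264.4, 97.5, 162.1]
```

View pics/w10.png

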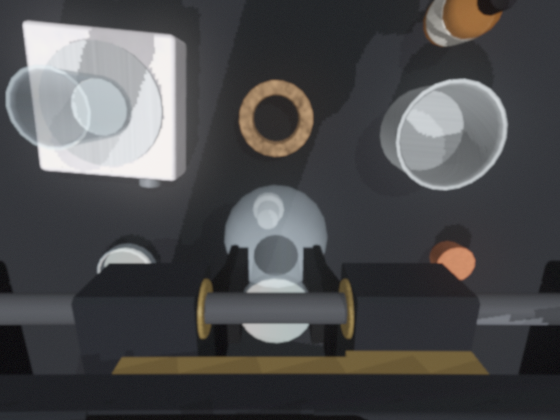

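Wrist view: ring at (276,118), beaker standing on the plate at (100,107), bath rim (453,134), and the held flask's ball at (276,237). The layout looks right.

Run:
```python
from h import *
c=cam("wrist")
print("bath",at(c,(453,134),.06),"beaker",at(c,(100,107),.053),"plate",at(c,(103,103),.05),"ball",at(c,(276,237),.147))
```

```text
bath [ 0.52335898 -0.12436303  0.06      ] beaker [0.54448722 0.16588581 0.053     ] plate [0.5476288  0.16439698 0.05      ] ball [0.46748875 0.02111095 0.147     ]
```

```bash
python3 -m jog '[0.015,0.033,0,0,0,0.015,0.0335,0,0,0,0.015,0,0,0,0,0.015,0,0,0.03,0,0.015,0,0,0.03,0,0.015,0,0,0.02,0,0.015,0,0,0.01,0,0.015,0,0,0,0,0.015,0,0,0,0]'
```

```text
time: 34.12
position: [0.5346, 0.0214, 0.1182]
tool_rot: [1.0, 0.0, 0.001, 0.0]
ft_force: [0.5, 1.0, -0.8]
grip_width: 0.0277
grip_force: 10.0
```

```bash
python3 -m jog '[0.015,-0.0005,0.0005,0.003,0,0.015,0,0,0.003,0,0.015,0,0,0.001,0,0.015,0,0,0,0]';python3 -m jog '[0.015,0,0,0.001,0,0.015,0,0,0.001,0,0.015,0,0,0,0]'
```

```text
time: 34.62
position: [0.5336, 0.021, 0.1103]
tool_rot: [1.0, -0.0, -0.0, -0.0]
ft_force: [-0.1, -0.6, -1.2]
grip_width: 0.0281
grip_force: 10.0
time: 35.0
position: [0.5339, 0.0209, 0.1088]
tool_rot: [1.0, -0.0, 0.0, 0.0]
ft_force: [-0.6, 0.0, 2.9]
grip_width: 0.0278
grip_force: 10.0
```

```bash
python3 -m jog '[0.015,0,0,0.0005,0,0.015,0,0,0,0]'; python3 -m jog '[0.032,0,0,0,0,0.032,0,0,0,0,0.04,0,0,0,0,0.06,0,0,0,0,0.06,0,0,0,0]'; python3 -m jog '[0.06,0,0,-0.04,0,0.06,0,0,-0.05,0,0.06,0,0,-0.05,0,0.06,-0.05,0,0,0,0.06,-0.03,0,0,0,0.06,0,0,0,0,0.06,0,0,0,0]'
python3 - <<'E'
from h import *
c=cam("wrist");im=robot.camera("wrist");cv2.imwrite("pics/w11.png",im);print(proj(c,[(.534,.0205,.1305),(.534,.0205,.0485)]))
for l,z in(("bottle",0),("stopper",0),("cork_ring",0)):
    see("side",l,{"bottle":(.617,-.132),"stopper":(.443,.027),"cork_ring":(.534,.02)}[l])
E
```

```text
time: 35.25
position: [0.534, 0.0209, 0.1086]
tool_rot: [1.0, 0.0, 0.001, 0.0]
ft_force: [-1.4, -0.4, 5.9]
grip_width: 0.028
grip_force: 10.0
time: 35.88
position: [0.5336, 0.021, 0.1078]
tool_rot: [1.0, 0.0, -0.0, -0.0]
ft_force: [-0.3, 0.7, -0.1]
grip_width: 0.0525
grip_force: 0.0
time: 36.75
position: [0.455, 0.0207, 0.2483]
tool_rot: [1.0, -0.0, 0.001, 0.0]
ft_force: [0.4, 0.2, -0.4]
grip_width: 0.0602
grip_force: 0.0
[[275.94644348 105.35522076]
 [275.81185995 104.74438281]]
side bottle 0.86 [ 0.6168 -0.131 ] [-0.  -0.  -0.   1.1]
side stopper 0.49 [0.4451 0.0306] [ 0.  -0.   1.5  0.3]
side cork_ring 0.8 [0.53   0.0044] [ 0.  -0.1  0.8  4. ]
```

View pics/w11.png

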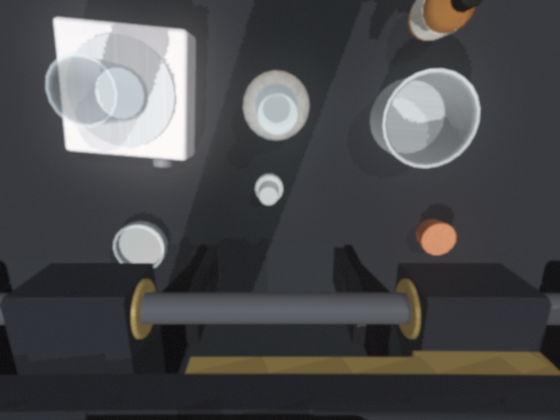

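Wrist view: flask lip at (277,108), 3 px off the predicted (276,105); stopper (268,188), bottle (440,12), all upright. One last side check of the seating.

```bash
python3 -c "
from h import *
c=cam('side');im=robot.camera('side')
M['sf']=[(z+.0205,r) for z,r in M['flask']]
print(box(c,'sf',(.534,.0205)),[d['extent'] for d in robot.outline_of('side','flask')[:2]])
cv2.imwrite('pics/fin.png',cv2.resize(im[130:330,180:400],(660,600),interpolation=2))"
```

```text
[263.97443054 208.65599727  30.87935881  53.11472676] [[261.9, 209.1, 34.1, 57.1]]
```

View pics/fin.png

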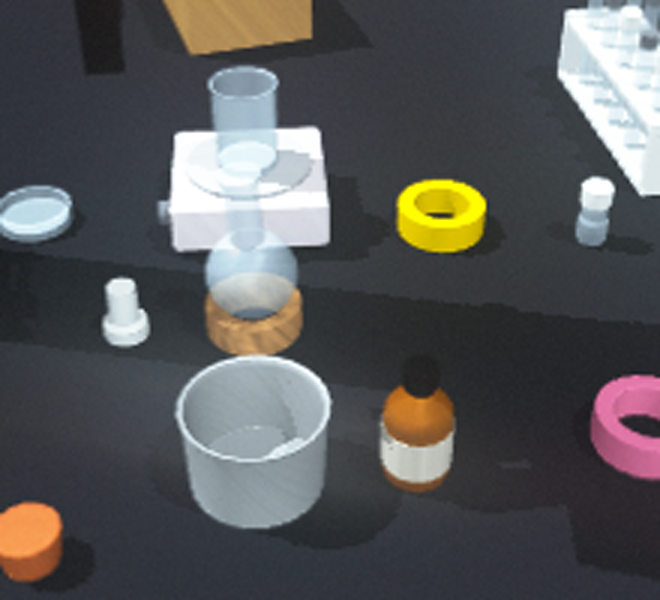

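The flask sits upright in the cork ring (ball at (252,272)), the beaker is on the plate, and the stopper and bottle are in place. Handing in.

```bash
python3 -c "
from rig import robot
print(robot.hand_in())"
```

```text
the job is handed in; nothing more can be done
None
```

The bench is laid out as asked and the job is handed in at about 37 s of the 144 s allowed; the hand-in returned no verdict, but the last pictures show everything upright and in place, with the dish, bung and vial untouched.

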